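Fit the key to the gas valve and shut it

ROBOT

A 6-joint arm with a two-finger parallel gripper is mounted at the origin on the work surface. World frame = base frame: x ahead of the robot, y to its left, z up, the work surface at z = 0. Lengths are in mm, angles in rad, forces in N, time in s.
With the tool pointing down it reaches from about 300 to 850 mm from the base axis. Payload 5.4 kg.
Tool frame: the origin (TCP) lies midway between the tips of the shut fingers; the grasp point (between the pads) lies bot.grasp_offset behind it (bot.grasp_offset is the distance from the TCP to the grasp point, in mm); z points along the fingers, y is the line along which they close (so a half turn about z gives the same grasp; the last joint's range is limited). The gripper opens to 85 mm and grips with 20 to 120 N. Pads are 22 mm wide; open, the fingers measure 114 mm over their backs; the gripper's body (76 mm by 85 mm) begins 54 mm behind the grasp point. The pads swing forward as they close: fully open they stand 13 mm farther back than shut.
Start: joints at [-1.425, 0.158, 1.597, -0, 1.386, -0.21], TCP at [200.271, -538.978, 231.299] pointing down, gripper open.
Joint ranges: [-2.91, 2.91], [-0.94, 2.29], [0.18, 2.7], [-1.29, 4.43], [0.17, 2.64], [-3, 3]. Speed limits (rad/s): [2.57, 2.57, 3.14, 3.14, 3.14, 3.14].

INTERFACE

Orientations are given as [roll, pitch, yaw] about the fixed x, y, z axes, in that order (R = Rz(yaw) Ry(pitch) Rx(roll)).
In Python, from workcell import bot, eyes, nets gives the robot as it stands.
- The arm moves only by the tool apply_moves, never from a script. Its argument "steps" is a list that holds one entry, the list of rows, each a list of 5 numbers: the shift along the tool's x, y, z each as a share of 0.3 m, from -1 to 1, then the turn about the tool's z as a share of 180 degrees, from -1 to 1, then the opening, from 0 (shut) to 1 (fully open). In form: [[[tx, ty, tz, roll, fingers], ...]]. A call has exactly 10 rows; each row is the pose to reach, as a shift and turn from the pose commanded when the call began, along the tool's axes at that moment, turning the shorter way round; what a row does not reach only later rows make up. A row lasts 1/8 s, in which the tool goes at most 62.5 mm and 10.7 degrees, less where a joint would pass 70% of its speed; a pose out of reach is approached as far as the arm can. A call with a number of a shift or a turn outside -1 to 1 is refused whole. A call with a gripper value outside its range is refused whole. The fingers move at their own pace and stop on an object; "newtons" is the grip in N (left out, the last holds). Time passes only in rows, so rows that repeat a pose let the fingers close, or fill a call up. It gives the time, the measured TCP pose, the force, the opening and the grip force at its end, in the units of the state.
- bot.read_state(): the state, without advancing time (a new reading comes with each control period).
- eyes.read_camera(name): name is "scene" or "top"; returns a dict with "frame" (420x560x3 uint8, blue, green, red), "fx", "fy", "cx", "cy" (pixels), "rvec" (rotation vector, rad) and "tvec" (3), from world to camera coordinates, as OpenCV has them. Camera axes: x right, y down, z forward; pixel columns grow to the right and rows downward; lengths in mm; the calibration is good to about 2 mm. A picture is of the moment at which its call begins. There is no depth.
- bot.finish_job(): hands the job in; it is judged then, once.
Trained networks look in a picture, given as the dict that the camera call returned (one of the last four; its "shot" number tells which), for a name from the list of things; names that differ only in an ending like _2 or _b are one class to them, and where a whole thing is asked for, a point or a joint stands for the part that bears it (a point fixed in the world has none). Each returns a list of dicts, best first, with "score" (0 to 1); they miss things now and then, are a little off and sometimes report something else, mostly with a low value. They report only what shows in the picture. A call takes as long as a camera call. They do not tell look-alikes from the thing itself.
- nets.search_frame(picture, thing): "position" ([x, y, z] in mm, in the coordinates of the camera as it stood for that picture, good to about 4 mm: the middle of the surface that is visible of it).
- nets.outline_of(picture, thing): "pixels" (420x560 bool, what is visible of it).
- nets.place_of(picture, thing): "position" ([x, y, z] in mm, in the coordinates of the camera as it stood for that picture, good to about 4 mm: a listed point, or the origin of a listed thing).
The state is a dict: "clock": time; "joint_positions": joint angles; "joint_velocities": joint speeds; "effort": joint torques, N m; "eef_pos": TCP position; "orientation": TCP orientation; "ft_force": force on the tool from outside, world axes, zero at the start; "torque": the same for the moment, N m; "opening": opening from 0.0 (shut) to 1.0 (fully open); "finger_force": force on a finger pad.
Only numpy, scipy, OpenCV 4.12 (cv2) and the standard library are available. Lean on these libraries where they do the work, as an engineer would, in place of code of your own. Each camera call takes 0.05 s, during which the arm holds its last target. There are 200 camera calls.

TASK

Put the loose valve key onto the square stem of the gas valve block, fully home on its collar, then with the key turn the stem clockwise (seen from above) to its stop to shut the gas. Leave the key sitting on the stem, and do not disturb the jar, the tin or the marver paddle.

Things in the scene. Friction and masses are not known exactly. Their poses are not given: they have to be found in the camera images.
- key: Loose aluminium valve key, upright, 58 mm tall. Origin: centre of its underside. Square hub 38 x 38 mm, 30 mm high, sides along x and y. Square bore in the underside, 18.4 mm wide, parallel to the hub, 23 mm deep, chamfered. On top, 30 to 58 mm up, a grip bar 72 mm long (x), 16 mm wide (y), centred. Fits the stem in four quarter-turn positions with about 9 degrees play either way.
- block: Fixed brass gas valve block, 80 (x) by 240 (y) by 45 mm high. Origin: centre of its underside. The square stem stands at its y = -50 mm on a round collar 48 mm across, 10 mm high. At y = +30 mm a low round plug, at +88 mm an upright gauge reaching 121 mm above the bench, at the +y end a pipe stub.
- stem_foot (a point): Point on the stem's axis at the collar's top face (55 mm above the bench), where the key's underside rests when fully home. z up; x and y are square to the stem's flats and turn with it. The steel stem is 16 mm square and stands 20 mm above this point (its top 2 mm are 14 mm square).
- stem (a joint): Angle of the stem in rad, grows as it turns clockwise seen from above; 0 is fully open (flats parallel to the block's sides), 1.2 is the stop, shut. Starts between 0 and 0.5. Stiff: about 0.08 N m, stays where it is left.
- jar: Bystander: closed glass jar with steel lid, 70 mm across, 100 mm tall. Origin: centre of its underside.
- paddle: Bystander: marver paddle lying flat, dark plate 70 x 90 x 10 mm (x, y, z) with a rod and wooden handle reaching 170 mm from the origin to its -y side. Origin: underside of the plate's centre.
- tin: Bystander: plain steel tin, 64 mm across, 60 mm tall. Origin: centre of its underside.
Things that resemble listed ones, but are neither listed nor needed, are in the scene too. There is more than one size of the key; the one meant has the size given above.

How it is judged (in metres and radians):
On the way, in this order (a step that is already met when the one before it is completed fails the run):
1. the key is fully home on the square stem, before the valve is shut (horizontal distance between key and stem_foot below 0.004 m and z of key in the frame of stem_foot below 0.004 m and angle between key's own z axis and vertical below 0.08 rad), for 0.2 s.
2. the key, still home, has turned the stem to its stop (all of step 1 and value of joint stem above 1.1 rad), for 0.2 s.
At the end, for the whole second after the job is handed in: The key is at rest on the stem, its underside within 4 mm of the collar, within 4 mm of the stem's axis and upright (under 0.08 rad), and the stem is turned to within 0.1 rad of its stop (all of step 2 and linear speed of key below 0.01 m/s); the robot touches nothing.
It fails at once if the jar is moved more than 30 mm (distance of jar from where it was at the start of the episode above 0.03 m).
It fails at once if the paddle is moved more than 30 mm (distance of paddle from where it was at the start of the episode above 0.03 m).
It fails at once if the tin is moved more than 30 mm (distance of tin from where it was at the start of the episode above 0.03 m).
It also fails if it takes over 54 s, if anything falls off the work surface, if the arm or the gripper's body presses on something with over 40 N, if the wrist force passes 120 N, or if a joint passes its speed limit or range.

## Working session

There is one attempt and no reset: what is moved stays moved. The work goes in short steps, Python scripts to look and compute and a tool call to move; the robot and the scene stay as the last step left them, time stands still between calls to the robot, and variables do not carry over. Pictures are saved under pics/ and viewed, at most 10 in all, crops included, and the job is handed in when it is done.

Besides the shell and the picture viewer there is one more tool, called after "Call:" by a JSON object that holds its "method" and its "body". apply_moves: Moves the arm, as the interface text tells. Its arguments: {"type":"object","properties":{"steps":{"type":"array"},"newtons":{"type":"number"}},"required":["steps"]}

```bash
ls; mkdir -p pics; cat > h.py <<'E'
from workcell import bot, eyes, nets
import numpy as np, cv2
def Rt(p): return cv2.Rodrigues(np.array(p["rvec"],float))[0], np.array(p["tvec"],float).reshape(3)
def w(p,c):
    R,t=Rt(p); return R.T@(np.array(c,float)-t)
def px(p,X):
    R,t=Rt(p); c=R@np.array(X,float)+t
    return np.array([p["fx"]*c[0]/c[2]+p["cx"],p["fy"]*c[1]/c[2]+p["cy"]])
def ray(p,uv,z):
    R,t=Rt(p); d=R.T@np.array([(uv[0]-p["cx"])/p["fx"],(uv[1]-p["cy"])/p["fy"],1]); o=-R.T@t
    return o+d*(z-o[2])/d[2]
E
python3 - <<'E'
from h import *
print(bot.grasp_offset, bot.read_state())
ims=[]
for n in("scene","top"):
    p=eyes.read_camera(n); cv2.imwrite(f"pics/{n}0.png",p["frame"])
    R,t=Rt(p);print(n,"cam",(-R.T@t).round())
    for th in("key","block","stem_foot","jar","paddle","tin"):
        for d in nets.place_of(p,th): 
            X=w(p,d["position"]);print(n,th,round(d["score"],2),X.round(1),px(p,X).round())
E
```

```text
pics
18.700000000000003 {'clock': 0.0, 'joint_positions': array([-1.42508292e+00,  1.59068248e-01,  1.59825192e+00, -3.17486072e-05,
        1.38624041e+00, -2.10081456e-01]), 'joint_velocities': array([-5.15966824e-05, -3.45574849e-04,  1.83929589e-04,  2.75855568e-04,
        1.87416839e-03,  3.03069076e-05]), 'effort': array([-6.11998385e-04, -3.96002913e+01, -3.31427693e+01, -3.26424461e-04,
        8.40621593e-03, -1.25950271e-05]), 'eef_pos': array([ 200.18147224, -538.36435888,  230.29628176]), 'orientation': array([-3.13966149e+00, -3.79877871e-04,  3.55800350e-01]), 'ft_force': array([-0.31900722,  0.52457939, -0.58770033]), 'torque': array([ 0.01470338,  0.01994184, -0.01066571]), 'finger_force': 0.0, 'opening': 1.0050213668159953}
scene cam [1295. -319.  670.]
scene key 0.94 [ 5.254e+02 -2.331e+02  3.000e-01] [217. 218.]
scene key 0.82 [ 4.909e+02 -1.412e+02 -4.000e-01] [257. 200.]
scene key 0.69 [ 408.5 -252.7   -4. ] [199. 187.]
scene block 0.77 [585.1 167.5   1.1] [411. 200.]
scene stem_foot 0.5 [583.3 119.1  52.6] [393. 184.]
scene jar 0.57 [ 715.3 -187.4   -1.2] [262. 282.]
scene paddle 0.64 [ 683.9 -436.9    1.3] [117. 298.]
scene tin 0.64 [786.2  22.3   1.5] [389. 285.]
top cam [ 532. -130.  876.]
top key 0.92 [ 515.1 -232.5   -0.7] [328. 253.]
top key 0.62 [ 4.081e+02 -2.529e+02  4.000e-01] [338. 306.]
top key 0.56 [ 496.7 -141.     1.8] [283. 261.]
top block 0.85 [582.5 166.    2.4] [134. 216.]
top stem_foot 0.53 [575.  114.6  55.3] [152. 219.]
top stem_foot 0.39 [ 718.6 -183.6   -1. ] [305. 154.]
top jar 0.96 [ 718.9 -180.5   -1.9] [304. 154.]
top paddle 0.83 [ 682.8 -438.9   -7. ] [427. 174.]
top paddle 0.39 [586.6 167.6   1.4] [134. 214.]
top paddle 0.33 [ 518.3 -231.1    1. ] [327. 251.]
```

```bash
python3 - <<'E'
import cv2,numpy as np
t=cv2.imread("pics/top0.png")
cv2.imwrite("pics/top_z.png",cv2.resize(t,(784,588),interpolation=cv2.INTER_CUBIC))
s=cv2.imread("pics/scene0.png")
cv2.imwrite("pics/scene_k.png",cv2.resize(s[140:260,160:310],None,fx=5,fy=5,interpolation=cv2.INTER_CUBIC)[:600])
cv2.imwrite("pics/top_k.png",cv2.resize(t[220:335,250:390],None,fx=5,fy=5,interpolation=cv2.INTER_CUBIC))
E
```

```text
(no output)
```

View pics/top_z.png

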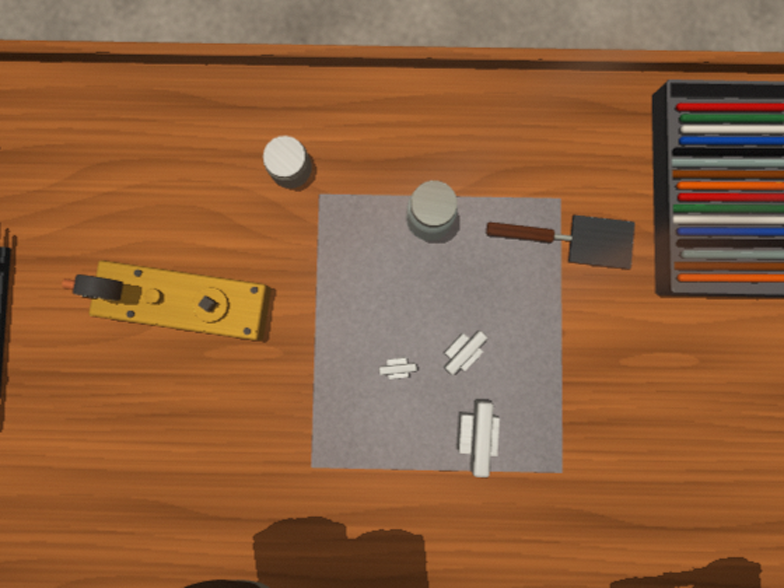

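View pics/scene_k.png

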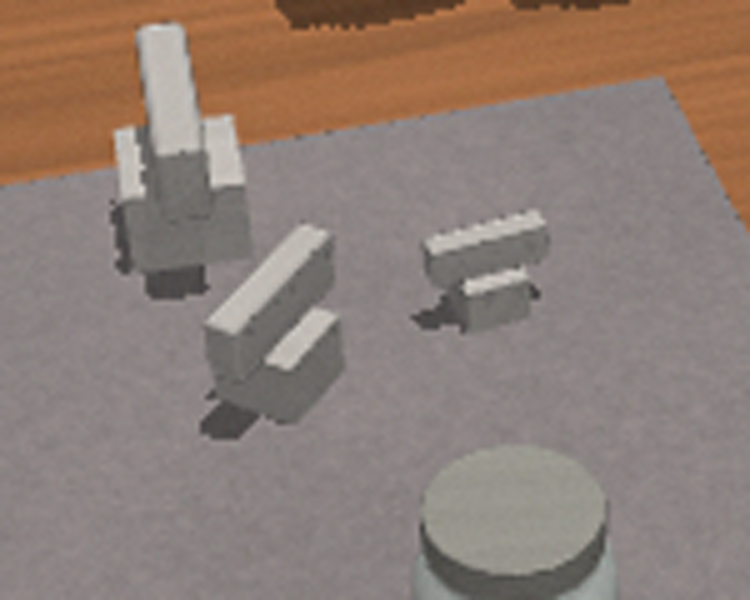

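View pics/top_k.png

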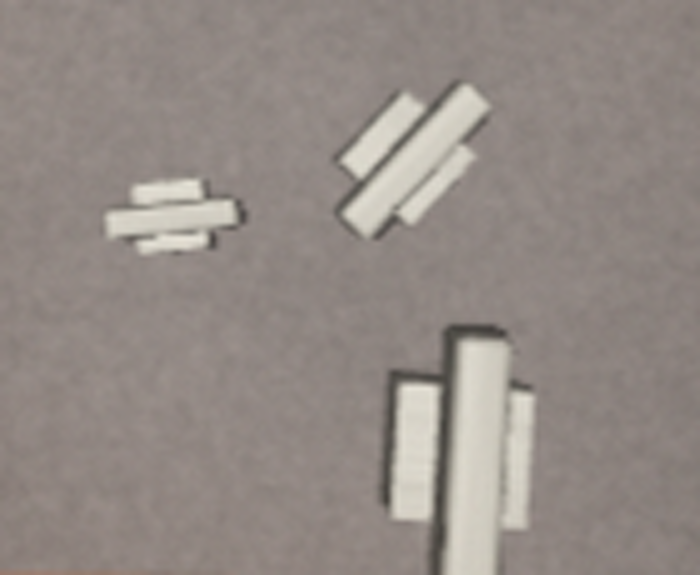

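The three candidate keys in the top image are small at about (283,261), middle at about (328,253) and large at about (338,306). The jar, tin, paddle and block (stem at about (149,218)) are clear of them. The middle key looks right, so I'll measure bar lengths and fit its silhouette in both views.

```bash
cat >> h.py <<'E'
from scipy.optimize import minimize
def box(cx,cy,yaw,lx,ly,z0,z1):
    c,s=np.cos(yaw),np.sin(yaw)
    return [[cx+c*a-s*b,cy+s*a+c*b,z] for a in(-lx/2,lx/2) for b in(-ly/2,ly/2) for z in(z0,z1)]
def sil(p,q,s=1,S=8):
    m=np.zeros((420*2,560*2),np.uint8)
    for B in(box(*q,38*s,38*s,0,30*s),box(*q,72*s,16*s,30*s,58*s)):
        P=np.array([(px(p,X)+.5)*2-.5 for X in B])
        h=cv2.convexHull(np.round(P*16).astype(np.int32)); cv2.fillConvexPoly(m,h,255,shift=4)
    return cv2.resize(m,(560,420),interpolation=cv2.INTER_AREA)/255.
E
python3 - <<'E'
from h import *
P={n:eyes.read_camera(n) for n in("scene","top")}
import pickle; pickle.dump(P,open("P0.pkl","wb"))
M={n:[d for d in nets.outline_of(P[n],"key")] for n in P}
def pick(n,xy,z=20):
    u=px(P[n],[*xy,z]);best=None
    for d in M[n]:
        ys,xs=np.nonzero(d["pixels"]); e=np.hypot(xs.mean()-u[0],ys.mean()-u[1])
        if best is None or e<best[0]: best=(e,d["pixels"].astype(float))
    return best
for xy in((520,-232),(493,-141),(408,-252)):
    m={n:pick(n,xy) for n in P}; print(xy,[(n,round(m[n][0],1),m[n][1].sum()) for n in m])
    m={n:m[n] for n in m if m[n][0]<15}
    def cost(q): return sum(np.abs(sil(P[n],(q[0],q[1],q[2]),q[3])-m[n][1]).sum()/m[n][1].sum() for n in m)
    best=min((minimize(cost,[*xy,y,1],method="Nelder-Mead",options=dict(initial_simplex=np.array([[*xy,y,1],[xy[0]+8,xy[1],y,1],[xy[0],xy[1]+8,y,1],[*xy,y+.3,1],[*xy,y,1.15]]))) for y in np.arange(0,3.1,.5)),key=lambda r:r.fun)
    print(best.x.round(3),round(best.fun,3))
# stem: dark blob in top
p=P["top"];u=px(p,[577,117,75]);print(u,p["fx"])
f=p["frame"][195:245,120:180];cv2.imwrite("pics/stem.png",cv2.resize(f,None,fx=10,fy=10,interpolation=cv2.INTER_CUBIC))
E
```

```text
(520, -232) [('scene', np.float64(3.0), np.float64(772.0)), ('top', np.float64(47.5), np.float64(286.0))]
[ 519.859 -235.597    2.409    0.965] 0.04
(493, -141) [('scene', np.float64(0.5), np.float64(414.0)), ('top', np.float64(0.5), np.float64(286.0))]
[ 493.88  -141.483    1.691    0.684] 0.155
(408, -252) [('scene', np.float64(5.9), np.float64(947.0)), ('top', np.float64(4.8), np.float64(1199.0))]
[ 4.05414e+02 -2.55222e+02 -5.50000e-02  1.32400e+00] 0.12
[147.25660621 217.06958646] 426.70721102189935
```

View pics/stem.png

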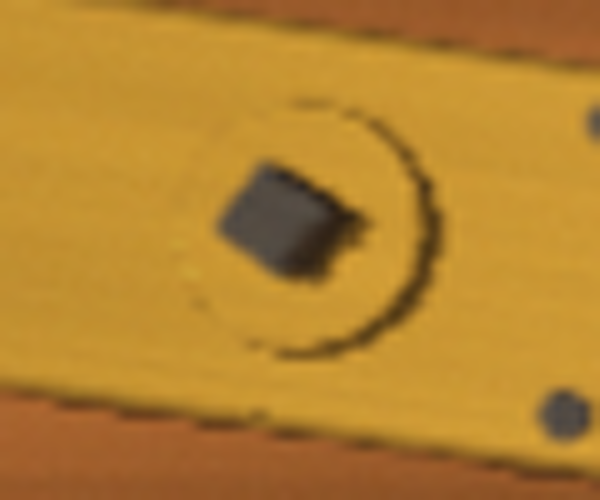

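The bar scales are 0.97 for the middle key, 0.68 for the small one and 1.32 for the large one. The middle key at (328,253) top / (217,218) scene therefore matches 58 mm, and the enlarged crop above confirms its 72 mm bar. The stem crop shows the stem turned about 31° clockwise from the block's sides. Next I'll refine the key and stem.

```bash
cat >> h.py <<'E'
def keymask(p,thing,xy,z,tol=12):
    u=px(p,[*xy,z])
    for d in nets.outline_of(p,thing):
        ys,xs=np.nonzero(d["pixels"])
        if np.hypot(xs.mean()-u[0],ys.mean()-u[1])<tol: return d["pixels"].astype(float)
def fit(items,q0,steps=(5,5,.2)):
    "items: (picture, mask, render(p,q))"
    f=lambda q:sum(np.abs(r(p,q)-m).sum()/m.sum() for p,m,r in items)
    S=np.array([q0]+[np.array(q0)+np.eye(3)[i]*steps[i] for i in range(3)],float)
    return minimize(f,q0,method="Nelder-Mead",options=dict(initial_simplex=S,xatol=.01,fatol=1e-4))
def stemsil(p,q):
    m=np.zeros((420*2,560*2),np.uint8)
    P=np.array([(px(p,X)+.5)*2-.5 for X in box(*q,16,16,55,73)+box(*q,14,14,75,75)])
    cv2.fillConvexPoly(m,cv2.convexHull(np.round(P*16).astype(np.int32)),255,shift=4)
    return cv2.resize(m,(560,420),interpolation=cv2.INTER_AREA)/255.
E
python3 - <<'E'
from h import *
K={}
for k in range(4):
    for n in("scene","top"):
        p=eyes.read_camera(n)
        if n not in K:
            m=keymask(p,"key",(519,-234),25)
            if m is not None: K[n]=(p,m,sil)
print(K.keys())
for s in(list(K),["scene"],["top"]):
    if all(x in K for x in s):
        r=fit([K[n] for n in s],[519,-234,2.409]);print(s,r.x.round(3),round(r.fun,3))
for n in("scene","top"):
    p=eyes.read_camera(n)
    d=[w(p,d["position"]).round(1) for d in nets.place_of(p,"stem_foot")];print(n,d)
    g=p["frame"].astype(int); u=px(p,[579,118,65]).round().astype(int); print(u)
    sat=g.max(2)-g.min(2)
    print(g[u[1]-9:u[1]+10,u[0]-10:u[0]+11].max(2)); 
p=eyes.read_camera("scene");u=px(p,[579,118,65]).round().astype(int)
cv2.imwrite("pics/stem_s.png",cv2.resize(p["frame"][u[1]-25:u[1]+25,u[0]-30:u[0]+30],None,fx=10,fy=10,interpolation=cv2.INTER_CUBIC))
E
```

```text
dict_keys(['scene', 'top'])
['scene', 'top'] [ 518.13  -234.23     2.421] 0.183
['scene'] [ 518.708 -234.832    2.464] 0.078
['top'] [ 517.975 -233.135    2.396] 0.084
scene [array([582.4, 117.1,  55.2])]
[392 178]
[[164 160 166 161 162 158 155 152 155 155 154 161 161 156 161 156 154 156
  151 148 145]
 [157 154 155 152 155 154 157 158 154 159 158 156 152 151 146 147 144 148
  142 142 145]
 [160 158 158 159 159 159 153 154 150 151 147 148 145 146 148 149 152 156
  161 161 165]
 [158 152 153 153 148 144 146 149 110 128 130 150 157 158 161 164 167 164
  160 163 161]
 [145 147 144 148 151 153 162 139  75  82  82  80  94  93 134 133 157 157
  152 151 152]
 [158 160 159 163 165 165 170  92  80  80  79  81  75  83  82 107 156 155
  142 146 136]
 [166 165 160 160 161 165 163  89  78  76  78  78  79  77  79  98 184 188
  190 180 177]
 [140 158 157 169 166 187 165  71  70  72  77  80  80  78  79 122 177 179
  177 176 174]
 [184 177 180 174 177 181 147  73  53  45  46  54  54  64  64 151 176 175
  176 177 173]
 [175 174 177 174 172 177 122  56  50  40  57  53  57  66  56 149 181 175
  174 172 
[... 1843 characters left out ...]
2 174 123  90  82  83  82  84  83  76  67  56  51  57  85 106
  168 203 203]
 [202 201 204 204 184 135  99  89  82  82  81  70  57  50  55  78 119 137
  175 204 203]
 [195 201 201 201 201 191 162 117  86  80  72  57  54  54  71 116 177 205
  206 205 206]
 [202 204 201 202 203 203 202 175 120  82  67  55  51  62  92 171 208 208
  208 209 208]
 [201 202 200 202 202 203 202 203 184 140 105  89  88  92 119 179 206 210
  208 207 209]
 [196 195 198 200 200 200 202 200 202 203 189 172 174 156 179 206 206 207
  208 208 209]
 [196 189 191 196 198 199 198 199 199 201 199 201 203 202 203 205 203 205
  206 207 206]
 [192 180 181 198 200 198 199 198 200 198 199 199 201 201 201 202 202 202
  204 201 175]]
```

View pics/stem_s.png

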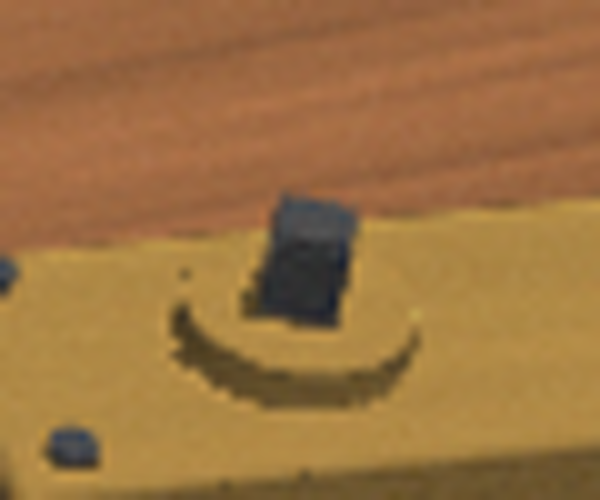

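```bash
python3 - <<'E'
from h import *
I={}
for n in("scene","top"):
    F=[];
    for k in range(3):
        p=eyes.read_camera(n);F.append(p["frame"].astype(float))
    g=np.mean(F,0);d=g[:,:,2]-g[:,:,0];u=px(p,[579,118,65]).round().astype(int)
    m=np.zeros((420,560));s=np.s_[u[1]-10:u[1]+10,u[0]-11:u[0]+11]
    m[s]=np.clip(1-(d[s]-5)/40,0,1)
    print(d[u[1]-9:u[1]+10,u[0]-9:u[0]+10].round().astype(int) if n=="top" else "", m.sum())
    I[n]=(p,m,stemsil)
for s in(["scene","top"],["scene"],["top"]):
    r=fit([I[n] for n in s],[579,118,-.65],(3,3,.2));print(s,r.x.round(3),round(r.fun,3))
print("block yaw", [ray(I["top"][0],((U+.5)/10-.5+120,(V+.5)/10-.5+195),45).round(1) for U,V in((100,6),(590,66),(30,388),(540,476))])
E
```

```text
93.33333333333331
[[146 146 145 144 146 151 151 150 149 149 149 150 149 149 149 152 154 136
  105]
 [150 149 146 146 150 150 149 150 151 151 150 150 150 150 150 151 150 152
  134]
 [150 148 148 149 148 149 149 149 149 149 150 149 151 152 152 152 154 153
  153]
 [149 148 151 151 151 151 144 137 141 147 149 149 150 150 150 151 151 152
  151]
 [150 150 149 152 151 148 112  70  86 119 140 149 152 151 151 151 151 151
  152]
 [149 152 149 150 150 128  65  18  20  22  74 124 146 153 153 153 153 153
  153]
 [147 147 147 148 139  92  30  17  18  19  23  34 103 137 146 153 152 154
  155]
 [149 147 146 140  94  31  18  17  18  17  18  20  27  45 108 145 153 152
  152]
 [148 150 146 109  45  18  18  17  16  18  17  18  19  23  37 104 139 147
  152]
 [150 149 128  65  18  18  17  17  17  17  18  18  19  21  27  32  62 117
  147]
 [150 150 106  33  18  19  17  17  17  17  17  20  22  25  29  40  66  93
  132]
 [151 151 119  58  26  19  18  17  17  16  19  21  24  29  34  63  81 126
  152]
 [152 153 153 129  79  37  22  18  17  18  21  25  27  30  53  89 104 134
  152]
 [151 151 151 152 140 104  54  22  18  20  24  27  30  46  87 135 153 153
  152]
 [151 152 152 152 152 152 120  61  31  22  26  28  36  65 129 156 155 154
  155]
 [147 152 152 151 152 152 152 130  86  62  61  59  65  89 136 154 155 155
  154]
 [146 149 150 150 151 151 151 151 152 141 127 129 117 134 155 155 154 155
  155]
 [143 143 147 147 148 149 148 148 150 150 150 152 152 151 152 152 153 154
  154]
 [134 137 148 150 150 149 150 151 149 149 148 149 150 151 150 151 152 151
  149]] 47.43333333333334
['scene', 'top'] [ 5.78023e+02  1.18391e+02 -5.24000e-01] 1.502
['scene'] [ 5.78536e+02  1.18620e+02 -5.57000e-01] 0.202
['top'] [ 5.78372e+02  1.18411e+02 -5.21000e-01] 1.288
block yaw [array([621.1, 162.9,  45. ]), array([611. ,  66.3,  45. ]), array([546. , 173.1,  45. ]), array([530.8,  73. ,  45. ])]
```

Call:
{"method": "apply_moves", "body": {"steps": [[[0.2,-0.12,0,-0.06,1],[0.4,-0.25,0,-0.12,1],[0.6,-0.38,0,-0.18,1],[0.8,-0.5,0,-0.24,1],[0.95,-0.58,0,-0.3,1],[0.95,-0.58,0,-0.36,1],[0.95,-0.58,0,-0.42,1],[0.95,-0.58,0,-0.48,1],[0.95,-0.58,0,-0.54,1],[0.95,-0.58,0,-0.59,1]]], "newtons": 60}}

```text
clock: 3.2
eef_pos: [406.9, -276.6, 231.4]
orientation: [3.142, 0.0, 2.215]
ft_force: [-0.1, 0.6, 0.1]
opening: 1.002
finger_force: 0.0
```

```bash
cat >> h.py <<'E'
def go(x,y,z,yaw):
    "shares to take from the measured pose"
    s=bot.read_state();p=np.array(s["eef_pos"]);R=__import__("scipy.spatial.transform",fromlist=["Rotation"]).Rotation.from_euler("xyz",s["orientation"]).as_matrix()
    d=R.T@(np.array([x,y,z])-p); dy=(yaw-s["orientation"][2]+np.pi)%(2*np.pi)-np.pi
    print("at",p.round(1),np.round(s["orientation"],3),"t",round(s["clock"],2),"open",round(s["opening"],3),"F",np.round(s["ft_force"],1)); print("go",(d/300).round(4),round(-dy/np.pi,4))
E
python3 -c "
from h import *
go(518.2,-234,110,2.42)"
```

```text
at [ 406.9 -276.6  231.4] [3.142 0.    2.215] t 3.2 open 1.002 F [-0.1  0.6  0.1]
go [-0.1094  0.3819  0.4047] -0.0652
```

Call:
{"method": "apply_moves", "body": {"steps": [[[-0.055,0.19,0.1,-0.04,0.6],[-0.1094,0.3819,0.3,-0.065,0.6],[-0.1094,0.3819,0.4,-0.065,0.6],[-0.1094,0.3819,0.45,-0.065,0.6],[-0.1094,0.3819,0.5,-0.065,0.6],[-0.1094,0.3819,0.55,-0.065,0.6],[-0.1094,0.3819,0.6,-0.065,0.6],[-0.1094,0.3819,0.63,-0.065,0.6],[-0.1094,0.3819,0.65,-0.065,0.6],[-0.1094,0.3819,0.65,-0.065,0.6]]]}}

```text
clock: 4.45
eef_pos: [518.2, -234.6, 36.0]
orientation: [-3.142, -0.0, 2.414]
ft_force: [0.3, 0.5, 0.6]
opening: 0.6
finger_force: 0.0
```

Call:
{"method": "apply_moves", "body": {"steps": [[[0,0,0,0,0],[0,0,0,0,0],[0,0,0,0,0],[0,0,0,0,0],[0,0,0,0,0],[0,0,0,0,0],[0,0,0,0,0],[0,0,0,0,0],[0,0,0,0,0],[0,0,0,0,0]]]}}

```text
clock: 5.7
eef_pos: [518.9, -234.9, 36.9]
orientation: [3.141, 0.001, 2.414]
ft_force: [0.7, 1.5, 5.7]
opening: 0.175
finger_force: 59.5
```

Call:
{"method": "apply_moves", "body": {"steps": [[[0,0,-0.1,0,0],[0,0,-0.2,0,0],[0,0,-0.3,0,0],[0,0,-0.4,0,0],[0,0,-0.4,0,0],[0,0,-0.4,0,0],[0,0,-0.4,0,0],[0,0,-0.4,0,0],[0,0,-0.4,0,0],[0,0,-0.4,0,0]]]}}

```text
clock: 6.95
eef_pos: [518.3, -234.7, 156.2]
orientation: [-3.142, -0.0, 2.414]
ft_force: [0.6, 0.7, -2.2]
opening: 0.17
finger_force: 59.3
```

```bash
python3 -c "
from h import *
go(578.2,118.5,156,2.60)"
```

```text
at [ 518.3 -234.7  156.2] [-3.142 -0.     2.414] t 6.95 open 0.17 F [ 0.6  0.7 -2.2]
go [6.3440e-01 1.0115e+00 7.0000e-04] -0.0594
```

Call:
{"method": "apply_moves", "body": {"steps": [[[0.1,0.16,0,-0.01,0],[0.2,0.32,0,-0.02,0],[0.3,0.48,0,-0.03,0],[0.4,0.64,0,-0.04,0],[0.5,0.8,0,-0.05,0],[0.58,0.92,0,-0.06,0],[0.62,0.97,0,-0.06,0],[0.634,1,0,-0.06,0],[0.634,1,0,-0.06,0],[0.634,1,0,-0.06,0]]]}}

```text
clock: 8.2
eef_pos: [576.1, 114.6, 156.3]
orientation: [-3.141, 0.0, 2.601]
ft_force: [-0.0, -0.5, -2.9]
opening: 0.168
finger_force: 59.7
```

```bash
python3 - <<'E'
from h import *
go(578.2,118.5,125,2.60)
for n in("scene","top"):
    p=eyes.read_camera(n)
    for d in nets.place_of(p,"key"): print(n,round(d["score"],2),w(p,d["position"]).round(1))
    f=p["frame"];u=px(p,[578,118,100]).round().astype(int)
    cv2.imwrite(f"pics/h_{n}.png",cv2.resize(f[u[1]-35:u[1]+35,u[0]-40:u[0]+40],None,fx=8,fy=8,interpolation=cv2.INTER_CUBIC))
E
```

```text
at [576.1 114.6 156.3] [-3.141  0.     2.601] t 8.2 open 0.168 F [-0.  -0.5 -2.9]
go [0.0008 0.0149 0.1042] 0.0002
scene 0.9 [583.8 114.3 120.7]
scene 0.75 [ 495.2 -144.5    2.3]
top 0.85 [ 406.6 -251.3    3.9]
top 0.77 [ 493.9 -140.6    2.6]
top 0.66 [577.5 113.7 119.9]
```

View pics/h_scene.png

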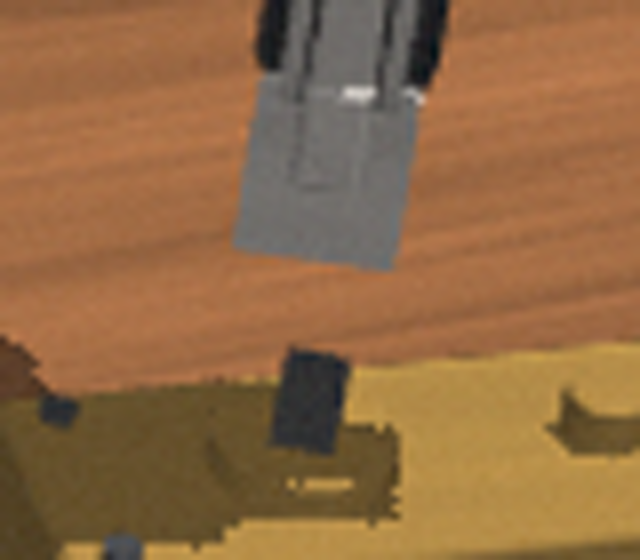

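The scene crop shows the key held upright about 65 mm above the collar. Its hub's lower edge runs from (235,245) to (395,268), parallel to the stem's foot edge from (272,443) to (333,453). I'll turn these into an xy offset.

```bash
python3 - <<'E'
from h import *
p=eyes.read_camera("scene");u0=px(p,[578,118,100]).round().astype(int)
cv=lambda U,V:((U+.5)/8-.5+u0[0]-40,(V+.5)/8-.5+u0[1]-35)
for nm,pts,z,L in(("key",((235,245),(395,268)),119.4,38),("stem",((272,443),(333,453)),55,16)):
    A,B=[ray(p,cv(*q),z)[:2] for q in pts]; e=B-A; l=np.hypot(*e); n=np.array([-e[1],e[0]])/l
    print(nm,l.round(1),"yaw",np.arctan2(e[1],e[0]).round(3),"ctr",((A+B)/2+n*L/2).round(1),((A+B)/2-n*L/2).round(1))
# fit: silhouettes of hub front+right known: hub only mask by grey, below the fingers
g=p["frame"].astype(float);print(g[u0[1]-12:u0[1]+2,u0[0]][:, :].round())
E
```

```text
key 37.7 yaw 1.027 ctr [575.8 115. ] [608.3  95.3]
stem 15.1 yaw 1.011 ctr [578.9 119. ] [592.5 110.5]
[[ 93.  96.  99.]
 [110. 114. 116.]
 [108. 113. 114.]
 [108. 110. 115.]
 [107. 109. 111.]
 [109. 110. 113.]
 [106. 108. 113.]
 [105. 107. 110.]
 [108. 110. 113.]
 [ 96. 108. 131.]
 [ 72. 116. 182.]
 [ 69. 108. 165.]
 [ 70. 111. 168.]
 [ 74. 116. 176.]]
```

View pics/h_top.png

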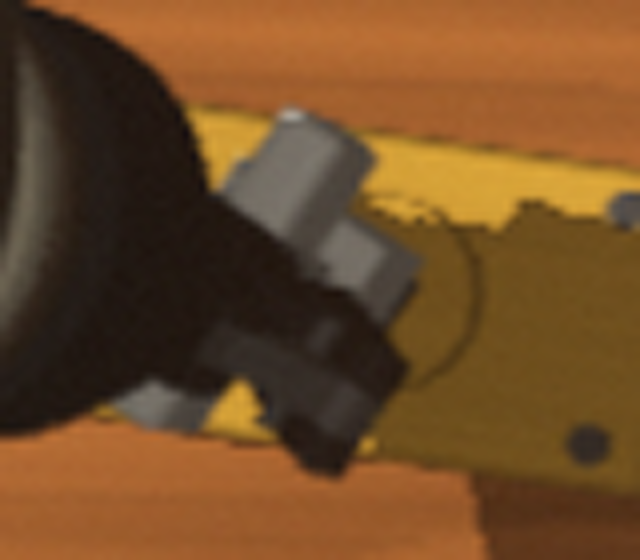

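Call:
{"method": "apply_moves", "body": {"steps": [[[-0.0014,0.0152,0.03,0,0],[-0.0014,0.0152,0.08,0,0],[-0.0014,0.0152,0.11,0,0],[-0.0014,0.0152,0.128,0,0],[-0.0014,0.0152,0.135,0,0],[-0.0014,0.0152,0.141,0,0],[-0.0014,0.0152,0.147,0,0],[-0.0014,0.0152,0.152,0,0],[-0.0014,0.0152,0.157,0,0],[-0.0014,0.0152,0.157,0,0]]]}}

```text
clock: 9.7
eef_pos: [578.6, 119.5, 109.1]
orientation: [-3.141, -0.0, 2.602]
ft_force: [0.3, -0.1, -3.0]
opening: 0.174
finger_force: 59.7
```

Call:
{"method": "apply_moves", "body": {"steps": [[[0,0,0.004,0,0],[0,0,0.008,0,0],[0,0,0.012,0,0],[0,0,0.016,0,0],[0,0,0.016,0,0],[0,0,0.016,0,0],[0,0,0.016,0,0],[0,0,0.016,0,0],[0,0,0.016,0,0],[0,0,0.016,0,0]]]}}

```text
clock: 10.95
eef_pos: [578.7, 119.6, 104.4]
orientation: [3.142, 0.0, 2.602]
ft_force: [0.4, -0.6, -2.5]
opening: 0.176
finger_force: 59.7
```

Nothing is resisting and the key's underside is about 67 mm up, so it is on the stem. I'll continue down towards the collar.

Call:
{"method": "apply_moves", "body": {"steps": [[[0,0,0.006,0,0],[0,0,0.012,0,0],[0,0,0.018,0,0],[0,0,0.024,0,0],[0,0,0.03,0,0],[0,0,0.034,0,0],[0,0,0.037,0,0],[0,0,0.037,0,0],[0,0,0.037,0,0],[0,0,0.037,0,0]]]}}

```text
clock: 12.2
eef_pos: [578.8, 119.5, 93.4]
orientation: [3.142, 0.0, 2.602]
ft_force: [0.1, 0.7, -2.6]
opening: 0.174
finger_force: 59.7
```

Call:
{"method": "apply_moves", "body": {"steps": [[[0,0,0.002,0,0],[0,0,0.004,0,0],[0,0,0.006,0,0],[0,0,0.006,0,0],[0,0,0.006,0,0],[0,0,0.006,0,0],[0,0,0.006,0,0],[0,0,0.006,0,0],[0,0,0.006,0,0],[0,0,0.006,0,0]]]}}

```text
clock: 13.45
eef_pos: [578.8, 119.6, 91.9]
orientation: [3.141, 0.0, 2.602]
ft_force: [-3.4, 0.1, 5.3]
opening: 0.172
finger_force: 60.8
```

```bash
python3 - <<'E'
from h import *
p=eyes.read_camera("scene");u=px(p,[578,118,75]).round().astype(int)
for d in nets.place_of(p,"key")+nets.place_of(p,"stem_foot"): print(round(d["score"],2),w(p,d["position"]).round(1))
cv2.imwrite("pics/home.png",cv2.resize(p["frame"][u[1]-35:u[1]+35,u[0]-40:u[0]+40],None,fx=8,fy=8,interpolation=cv2.INTER_CUBIC))
E
```

```text
0.88 [ 4.062e+02 -2.530e+02  1.000e-01]
0.81 [584.7 115.4  55. ]
0.57 [ 4.939e+02 -1.414e+02  1.000e-01]
```

View pics/home.png

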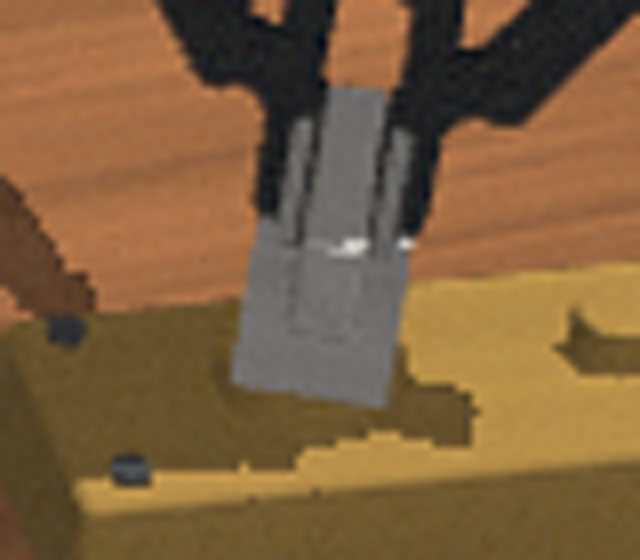

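Home: the hub sits on the collar, its lower edge from (232,383) to (385,405), with about 8 N upward reaction at exactly the expected height. Now the clockwise turn.

Call:
{"method": "apply_moves", "body": {"steps": [[[0,0,0,0.025,0],[0,0,0,0.05,0],[0,0,0,0.075,0],[0,0,0,0.1,0],[0,0,0,0.125,0],[0,0,0,0.15,0],[0,0,0,0.175,0],[0,0,0,0.2,0],[0,0,0,0.225,0],[0,0,0,0.225,0]]]}}

```text
clock: 14.85
eef_pos: [578.7, 119.3, 91.9]
orientation: [-3.141, 0.0, 1.895]
ft_force: [-3.4, -0.6, 4.7]
opening: 0.171
finger_force: 60.8
```

```bash
python3 -c "
from h import *
s=bot.read_state();print(s['torque'].round(3),s['orientation'].round(3),s['eef_pos'].round(1),s['joint_positions'].round(2))"
```

```text
[-0.206  0.852 -0.005] [-3.141  0.     1.895] [578.7 119.3  91.9] [-0.    0.34  1.67 -0.    1.13 -0.32]
```

Call:
{"method": "apply_moves", "body": {"steps": [[[0,0,0,0.01,0],[0,0,0,0.02,0],[0,0,0,0.03,0],[0,0,0,0.04,0],[0,0,0,0.05,0],[0,0,0,0.055,0],[0,0,0,0.06,0],[0,0,0,0.065,0],[0,0,0,0.065,0],[0,0,0,0.065,0]]]}}

```text
clock: 16.1
eef_pos: [578.7, 119.3, 91.9]
orientation: [-3.141, 0.0, 1.691]
ft_force: [-4.0, -0.9, 5.7]
opening: 0.171
finger_force: 60.8
```

```bash
python3 -c "
from h import *
s=bot.read_state();print(s['torque'].round(3),s['orientation'].round(3),s['eef_pos'].round(1),s['ft_force'].round(1))"
```

```text
[-0.131  0.868  0.048] [-3.141  0.     1.691] [578.7 119.3  91.9] [-4.  -0.9  5.7]
```

Call:
{"method": "apply_moves", "body": {"steps": [[[0,0,0,0.003,0],[0,0,0,0.006,0],[0,0,0,0.009,0],[0,0,0,0.012,0],[0,0,0,0.015,0],[0,0,0,0.018,0],[0,0,0,0.02,0],[0,0,0,0.02,0],[0,0,0,0.02,0],[0,0,0,0.02,0]]]}}

```text
clock: 17.35
eef_pos: [578.7, 119.3, 91.9]
orientation: [-3.141, 0.0, 1.629]
ft_force: [-4.0, -1.6, 4.1]
opening: 0.17
finger_force: 60.8
```

```bash
python3 -c "
from h import *
s=bot.read_state();print(s['torque'].round(3),s['orientation'].round(3),s['eef_pos'].round(1),s['ft_force'].round(1))"
```

```text
[-0.15   0.829  0.091] [-3.141  0.     1.629] [578.7 119.3  91.9] [-4.  -1.6  4.1]
```

Call:
{"method": "apply_moves", "body": {"steps": [[[0,0,0,0.003,0],[0,0,0,0.006,0],[0,0,0,0.009,0],[0,0,0,0.012,0],[0,0,0,0.015,0],[0,0,0,0.018,0],[0,0,0,0.02,0],[0,0,0,0.02,0],[0,0,0,0.02,0],[0,0,0,0.02,0]]]}}

```text
clock: 18.6
eef_pos: [578.6, 119.4, 91.9]
orientation: [-3.141, 0.001, 1.567]
ft_force: [-4.6, -0.5, 5.2]
opening: 0.176
finger_force: 60.9
```

```bash
python3 -c "
from h import *
for i in range(3): eyes.read_camera('top'); s=bot.read_state();print(s['torque'].round(3))
print(s['orientation'].round(3),s['eef_pos'].round(1),s['ft_force'].round(1))"
```

```text
[-0.054  0.838  0.546]
[-0.106  0.853  0.489]
[-0.07   0.846  0.494]
[-3.141e+00  1.000e-03  1.567e+00] [578.6 119.4  91.8] [-3.9  0.3  5.2]
```

The torque rose sharply from 0.09 to 0.5 N m, so the stem is at its stop. I'll ease back a little within the play, open, and lift off.

Call:
{"method": "apply_moves", "body": {"steps": [[[0,0,-0.001,-0.01,0],[0,0,-0.002,-0.018,0],[0,0,-0.002,-0.018,0],[0,0,-0.002,-0.018,0.5],[0,0,-0.002,-0.018,0.5],[0,0,-0.002,-0.018,0.5],[0,0,-0.002,-0.018,0.5],[0,0,-0.002,-0.018,0.5],[0,0,-0.002,-0.018,0.5],[0,0,-0.002,-0.018,0.5]]]}}

```text
clock: 20.0
eef_pos: [578.7, 119.5, 92.1]
orientation: [-3.142, -0.0, 1.622]
ft_force: [0.3, -0.0, -0.1]
opening: 0.501
finger_force: 0.0
```

Call:
{"method": "apply_moves", "body": {"steps": [[[0,0,-0.02,0,0.5],[0,0,-0.05,0,0.5],[0,0,-0.1,0,0.5],[0,0,-0.2,0,0.5],[0,0,-0.3,0,0.5],[0,0,-0.4,0,0.5],[0,0,-0.5,0,0.5],[0,0,-0.5,0,0.5],[0,0,-0.5,0,0.5],[0,0,-0.5,0,0.5]]]}}

```text
clock: 21.25
eef_pos: [577.9, 119.5, 240.6]
orientation: [-3.139, -0.0, 1.622]
ft_force: [0.1, -0.4, -1.3]
opening: 0.503
finger_force: 0.0
```

```bash
python3 - <<'E'
from h import *
for n in("scene","top"):
    p=eyes.read_camera(n)
    for th in("key","stem_foot"):
        for d in nets.place_of(p,th): print(n,th,round(d["score"],2),w(p,d["position"]).round(1))
    if n=="scene":
        u=px(p,[578,118,75]).round().astype(int)
        cv2.imwrite("pics/end.png",cv2.resize(p["frame"][u[1]-35:u[1]+35,u[0]-40:u[0]+40],None,fx=8,fy=8,interpolation=cv2.INTER_CUBIC))
s=bot.read_state();print(s['clock'],s['opening'],s['eef_pos'])
E
```

```text
scene key 0.93 [ 408.9 -251.6   -2.4]
scene key 0.9 [585.6 115.9  52.2]
top key 0.96 [578.6 120.4  55.9]
top key 0.6 [ 407.7 -252.3    3.2]
top key 0.55 [ 497.5 -140.4    1.1]
21.55 0.4999091071002203 [578.56916985 119.5386974  241.71663299]
```

View pics/end.png

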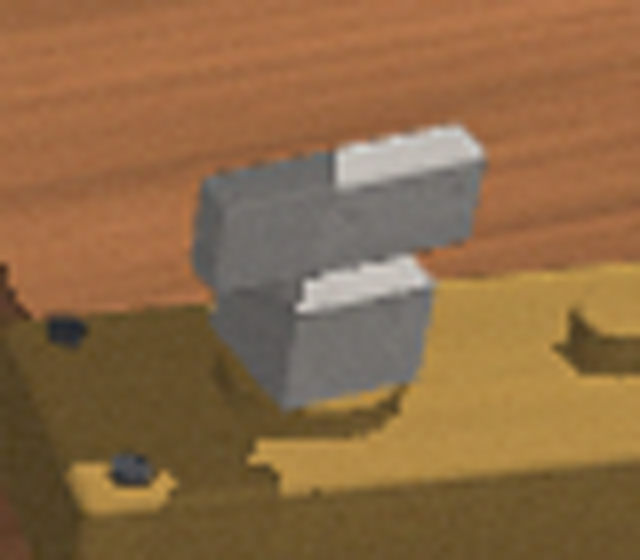

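The key sits upright and flush on the collar, with its lower hub corner at (290,408), and the gripper is clear.

```bash
python3 -c "
from workcell import bot
print(bot.finish_job())"
```

```text
the job is handed in; nothing more can be done
None
```

The 58 mm key is seated fully home on the stem and the valve is turned clockwise to its stop, with the gripper withdrawn; I handed the job in at about 21.6 s, but the hand-in call returned no verdict.

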